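# Latch the yellow punch case

### The arm

A 6-joint arm with a two-finger parallel gripper is mounted at the origin on the work surface. World frame = base frame: x ahead of the robot, y to its left, z up, the work surface at z = 0. Lengths are in mm, angles in rad, forces in N, time in s.
With the tool pointing down it reaches from about 275 to 1000 mm from the base axis. Payload 8.4 kg.
Tool frame: the origin (TCP) lies at the centre of the arm's flange, where the gripper is bolted on; the fingertips stand 173 mm ahead of it and the grasp point (between the pads) lies 155 mm ahead of it; z points along the fingers, y is the line along which they close (so a half turn about z gives the same grasp; the last joint's range is limited). The gripper opens to 85 mm and grips with 20 to 120 N. Pads are 22 mm wide; open, the fingers measure 114 mm over their backs; the gripper's body (76 mm by 85 mm) begins 54 mm behind the grasp point. The pads swing forward as they close: fully open they stand 13 mm farther back than shut.
Start: joints at [-1.117, 0.353, 1.633, -0, 1.155, -0.002], TCP at [275.112, -561.197, 404.681] pointing down, gripper open.
Joint ranges: [-2.63, 2.63], [-0.92, 2.1], [0.06, 2.66], [-1.3, 4.44], [0, 2.69], [-3.02, 3.02]. Speed limits (rad/s): [2.22, 2.22, 2.79, 3.14, 3.14, 3.14].

### API

Orientations are given as a unit quaternion [w, x, y, z].
In Python, from bench import sense, optics, job_done gives the robot as it stands.
- The arm moves only by the tool send_rows, never from a script. Its argument "series" is a list of rows, each a list of 3 entries, a list of its own where there are three numbers: the shift along the tool's x, y, z in mm, then the turn about the tool's z in degrees, then the closure, from -1 (fully open) to 1 (shut). In form: [[[tx, ty, tz], spin, jaw], ...]. A call has 1 to 20 rows; each row shifts and turns the commanded pose from where the row before left it, along the tool's axes as they then stand; what a row does not reach is not made up. A row lasts 1/8 s, in which the tool goes at most 62.5 mm and 10.7 degrees, less where a joint would pass 70% of its speed; a pose out of reach is approached as far as the arm can. A call with a gripper value outside its range is refused whole. The fingers move at their own pace and stop on an object; "grip_force" is the grip in N (left out, the last holds). Time passes only in rows, so rows that do not move let the fingers close. It gives the time, the measured TCP pose, the force, the opening and the grip force at its end, in the units of the state.
- sense(): the state, without advancing time (a new reading comes with each control period).
- optics.capture(name): name is "scene" or "top" or "wrist"; returns the picture (480x640x3 uint8, blue, green, red); there is no depth.
- optics.get_calibration(name): a dict with "fx", "fy", "cx", "cy" (pixels), "extrinsics" (4x4, takes a point from world to camera coordinates). Camera axes: x right, y down, z forward; pixel columns grow to the right and rows downward; lengths in mm; the calibration is good to about 2 mm. A picture is of the moment at which its call begins: read the wrist's pose just before it. get_calibration takes no time and is no camera call; for the wrist camera it gives the pose at the moment of the call.
- job_done(): hands the job in; it is judged then, once.
The state is a dict: "time": time; "joint_pos": joint angles; "dq": joint speeds; "joint_torque": joint torques, N m; "tool_pos": TCP position; "tcp_rot": TCP orientation; "wrist_force": force on the tool from outside, world axes, zero at the start; "wrist_torque": the same for the moment, N m; "opening": finger opening in mm; "finger_force": force on a finger pad.
Only numpy, scipy, OpenCV 4.12 (cv2) and the standard library are available. Lean on these libraries where they do the work, as an engineer would, in place of code of your own. Each camera call takes 0.05 s, during which the arm holds its last target. There are 200 camera calls.

### The job

The yellow tool case is standing on the bench with its draw latch undone and its front half slightly ajar. Push the brass loop down over the keeper so that its crossbar sits behind the lip, then swing the red lever over and press it fully down past centre so the case is pulled shut and stays latched. Leave the grey case and its latch alone.

Things in the scene. Friction and masses are not known exactly. Their poses are not given: they have to be found in the camera images.
- yellow_case: Yellow clamshell tool case, fixed, 123 x 170 x 110 mm (x, y, z). Origin: on the bench under the seam of its halves, mid-width; z up; yaw within 0.35 rad. Latch on top at y = 0. Rear half (+x, away from robot) is fixed; front half (-x) is hinged along the bottom, sprung 5 mm ajar at the top; the latch pulls it shut against 10 to 20 N.
- yellow_pivot (a point): Lever's pivot axis (along y) on the yellow case, 8 mm to +x of the seam, 120 mm above the bench; axes as the case. The lever is a steel plate with a red sleeve, 26 mm wide, 4 mm thick, reaching 60 mm from the pivot; its upper face is 7 mm from the pivot axis (7 mm above it once down). The loop is hinged on the lever's sides, 16 mm along it.
- yellow_bar (a point): Middle of the crossbar (5 mm rod, 40 mm along y) of the yellow case's stiff brass loop; 54 mm from the loop's hinge. At the start 40 to 60 mm above the case top, slanting up over the front half. Stays where put; about 1 N from above swings it down. Pushed straight down, lever left as found, it lands behind (-x of) the lip on the front half's top.
- yellow_keeper (a point): Seat of the yellow keeper: where the bar's middle lies when pulled home; 4.5 mm above the case top, 30 mm to -x of the seam when shut, 35 mm ajar. With the lever as found the bar lands 5 to 9 mm to -x of it. The lip is a steel tongue 22 mm wide, 9 mm high, just +x of this point, its top leaning to -x over the bar. Moves with the front half; axes as the case.
- yellow_lever (a joint): Yellow lever's angle, rad: 0 = fully down, flat over the rear half, pointing to +x; 1.57 = straight up; 1.85 to 2.0 at the start, leaning towards the keeper. Stays where left. With the loop hooked it takes up to about 5 N near its end; past centre (last 0.3 rad) it stays down.
- grey_bar (a point): Middle of the crossbar of the brass loop on the other case, a grey one of the same build, its latch also undone. Leave as it is.
Mind the look-alikes: they are no part of the job. Of the things shaped like the yellow_case, the yellow one is meant.

How it is judged (in metres and radians):
On the way, in this order (a step that is already met when the one before it is completed fails the run):
1. the yellow loop's crossbar is down behind the keeper lip while the lever is still up (z of yellow_bar in the frame of yellow_keeper below 0.004 m and x of yellow_bar in the frame of yellow_keeper below 0.003 m and value of joint yellow_lever above 1 rad), for 0.2 s.
2. the yellow lever is pressed down past centre with the loop hooked (value of joint yellow_lever below 0.15 rad and z of yellow_bar in the frame of yellow_keeper below 0.004 m and x of yellow_bar in the frame of yellow_keeper below 0.003 m), for 0.2 s.
At the end, for the whole second after the job is handed in: Yellow lever down (within 0.15 rad of flat), the loop's crossbar hooked behind the keeper lip below its top, front half pulled shut (keeper seat within 33 mm of the seam), all staying so when released; the grey case's loop within 20 mm of where it was (all of step 2 and x of yellow_keeper in the frame of yellow_case above -0.033 m); the robot touches nothing.
It fails at once if the grey case's latch is moved by more than 20 mm (distance of grey_bar from where it was at the start of the episode above 0.02 m).
It also fails if it takes over 38 s, if anything falls off the work surface, if the arm or the gripper's body presses on something with over 40 N, if the wrist force passes 120 N, or if a joint passes its speed limit or range.

## Working session

There is one attempt and no reset: what is moved stays moved. The work goes in short steps, Python scripts to look and compute and a tool call to move; the robot and the scene stay as the last step left them, time stands still between calls to the robot, and variables do not carry over. Pictures are saved under pics/ and viewed, at most 10 in all, crops included, and the job is handed in when it is done.

Besides the shell and the picture viewer there is one more tool, called after "Emit:" by a JSON object that holds its "op" and its "data", one argument or row to a line. send_rows: Moves the arm, as the interface text tells. Its arguments: {"type":"object","properties":{"series":{"type":"array","items":{"type":"array"}},"grip_force":{"type":"number"}},"required":["series"]}

```bash
mkdir -p pics; ls; python3 - <<'E'
from bench import sense, optics
import cv2, numpy as np
for n in("scene","top"):
    cv2.imwrite(f"pics/{n}0.png",optics.capture(n))
    c=optics.get_calibration(n);print(n,c["fx"],c["cx"],c["cy"],np.round(c["extrinsics"],3).tolist())
s=sense();print({k:np.round(v,3) for k,v in s.items()})
E
```

```text
pics
scene 493.46123981282665 304.724206876957 237.72338517695374 [[0.296, 0.955, -0.016, -155.438], [0.798, -0.257, -0.545, -423.293], [-0.524, 0.149, -0.839, 1079.638], [0.0, 0.0, 0.0, 1.0]]
top 529.6017585262953 323.7979877202558 252.17239041161136 [[0.017, -1.0, -0.0, -20.204], [-0.989, -0.017, -0.148, 604.74], [0.148, 0.003, -0.989, 908.594], [0.0, 0.0, 0.0, 1.0]]
{'time': np.float64(0.1), 'joint_pos': array([-1.117,  0.354,  1.634,  0.   ,  1.155, -0.002]), 'dq': array([ 0.001, -0.001, -0.   , -0.   ,  0.001, -0.001]), 'joint_torque': array([-0.0000e+00, -6.0636e+01, -3.4282e+01, -0.0000e+00,  4.0000e-03,
       -0.0000e+00]), 'tool_pos': array([ 274.999, -560.996,  404.053]), 'tcp_rot': array([-0.001,  0.974,  0.226, -0.   ]), 'wrist_force': array([-0.582,  0.793,  0.253]), 'wrist_torque': array([ 0.029, -0.053, -0.024]), 'finger_force': np.float64(0.0), 'opening': np.float64(85.386)}
```

View pics/scene0.png

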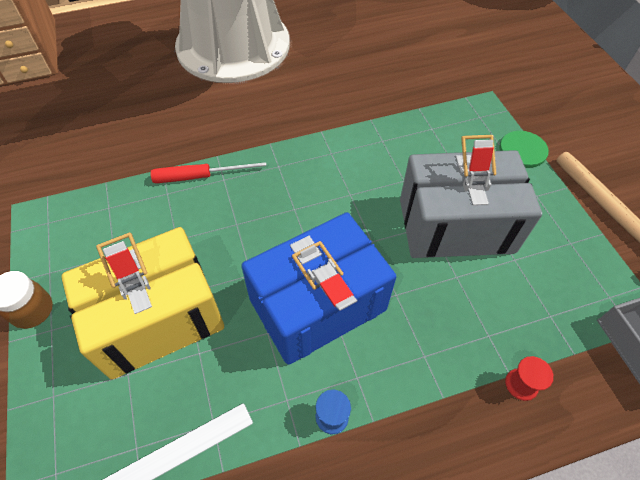

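View pics/top0.png

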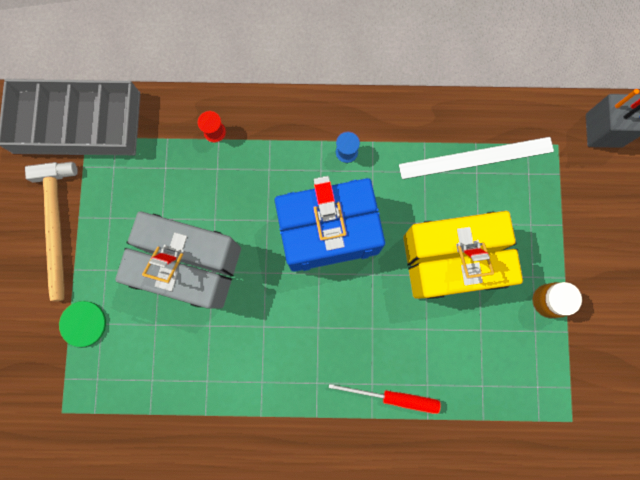

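Candidates for the case are yellow at top (465,255), blue, already latched, at (329,225), and grey at (178,260). The yellow one is meant; in the scene view it is at (140,290), with its lever up and its loop slanting over the front half. Next is one close crop from both views.

```bash
python3 - <<'E'
import cv2, numpy as np
t=cv2.imread("pics/top0.png")[200:310,395:530]; s=cv2.imread("pics/scene0.png")[220:385,50:230]
t=cv2.resize(t,None,fx=3,fy=3,interpolation=3); s=cv2.resize(s,None,fx=2.1,fy=2.1,interpolation=3)
h=max(t.shape[0],s.shape[0]); f=lambda a:cv2.copyMakeBorder(a,0,h-a.shape[0],0,0,0)
cv2.imwrite("pics/crop.png",np.hstack([f(t),f(s)]))
E
```

```text
(no output)
```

View pics/crop.png

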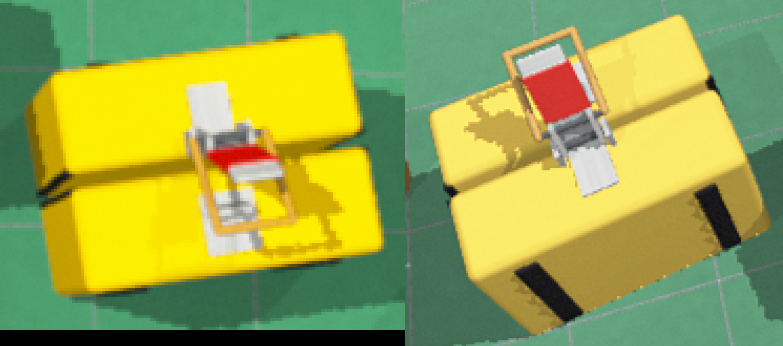

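The close crop confirms the yellow case: its loop is up at crop (254,227) on the left and (540,42) on the right, and its red lever leans towards the keeper. Next I fit the case pose, lever angle and bar position.

```bash
cat > h.py <<'E'
import numpy as np
from bench import sense, optics
from scipy.optimize import least_squares
from scipy.spatial.transform import Rotation as R
def proj(c,P):
    q=(np.c_[P,np.ones(len(P))]@np.array(c["extrinsics"]).T)[:,:3]
    return np.c_[c["fx"]*q[:,0]/q[:,2]+c["cx"],c["fy"]*q[:,1]/q[:,2]+c["cy"]]
def w(p,L):  # case -> world
    L=np.atleast_2d(L); c,s=np.cos(p[2]),np.sin(p[2])
    return np.c_[p[0]+c*L[:,0]-s*L[:,1],p[1]+s*L[:,0]+c*L[:,1],L[:,2]]
E
python3 - <<'E'
from h import *
T=optics.get_calibration("top");S=optics.get_calibration("scene")
t=lambda a:np.array(a)/3+[395,200]
s=lambda a:(np.array(a)-[405,0])/2.1+[50,220]
Lt=[[61.5,85,110],[61.5,-85,110],[2,-85,110]]; mt=t([[50,70],[345,32],[363,134]])
Ls=[[61.5,-85,110],[61.5,85,110],[2,-85,110],[2,85,110],[61.5,-85,0]]; ms=s([[470,280],[757,168],[449,200],[709,92],[535,334]])
tip=lambda a,n:[8+60*np.cos(a)-n*np.sin(a),0,120+60*np.sin(a)+n*np.cos(a)]
def f(v):
    p=v[:3]
    bar=w(p,[v[4],v[6],v[5]]); 
    return np.r_[(proj(T,w(p,Lt))-mt).ravel(),(proj(S,w(p,Ls))-ms).ravel(),
      (proj(T,bar)-t([[254,227]])).ravel(),(proj(S,bar)-s([[540,42]])).ravel(),
      (proj(T,w(p,tip(v[3],5)))-t([[257,172]])).ravel(),(proj(S,w(p,tip(v[3],5)))-s([[541,52]])).ravel()]
r=least_squares(f,[500,-300,0,1.9,-46,160,0],loss="soft_l1",x_scale=[10,10,.1,.1,10,10,5])
print(np.round(r.x,3));print(np.round(r.fun.reshape(-1,2),1).tolist())
p=r.x[:3];print("bar",w(p,[r.x[4],r.x[6],r.x[5]]))
st=sense();yaw0=R.from_quat(np.r_[st["tcp_rot"][1:],st["tcp_rot"][0]]).as_matrix();print(yaw0.round(3))
E
```

```text
[ 5.99929e+02 -2.49329e+02  1.46000e-01  1.96300e+00 -4.53640e+01
  1.53350e+02 -2.11400e+00]
[[-0.9, -0.8], [-0.2, -0.8], [0.2, -0.5], [-1.4, 0.2], [-3.2, -3.3], [-1.2, -3.2], [4.3, -3.6], [-0.5, 2.3], [0.2, 0.0], [0.2, -0.0], [-1.2, 0.7], [0.9, 1.7]]
bar [[ 555.35508062 -258.01968402  153.34989288]]
[[ 0.898  0.44  -0.001]
 [ 0.44  -0.898  0.001]
 [ 0.    -0.001 -1.   ]]
```

Emit:
{"op": "send_rows", "data": {
  "series": [
    [[0,0,0],8.85,0.3],
    [[0,0,0],8.85,0.3],
    [[31.6,-25.9,0],0,0.3],
    [[31.6,-25.9,0],0,0.3],
    [[31.6,-25.9,0],0,0.3],
    [[31.6,-25.9,0],0,0.3],
    [[31.6,-25.9,0],0,0.3],
    [[31.6,-25.9,0],0,0.3],
    [[31.6,-25.9,0],0,0.3],
    [[31.6,-25.9,0],0,0.3],
    [[31.6,-25.9,0],0,0.3],
    [[31.6,-25.9,0],0,0.3],
    [[0,0,0],0,0.3],
    [[0,0,0],0,0.3]
  ]
}}

```text
time: 1.85
tool_pos: [549.5, -258.8, 404.3]
tcp_rot: [-0.0, 0.997, 0.074, -0.0]
wrist_force: [0.6, -0.3, -0.7]
opening: 30.0
finger_force: 0.0
```

```bash
python3 - <<'E'
from h import *; import cv2
st=sense();print(st["time"],st["tool_pos"],st["tcp_rot"],st["opening"])
C=optics.get_calibration("wrist");im=optics.capture("wrist");cv2.imwrite("pics/w1.png",im)
p=[600,-250,.146]
print(np.round(proj(C,w(p,[[-45.4,0,153],[-45.4,20,153],[-45.4,-20,153],[-35,0,114.5],[8,13,120],[8,-13,120],[0,85,110],[0,-85,110]]))))
E
```

```text
1.85 [ 549.5058931  -258.80230685  404.30864697] [-5.11236039e-05  9.97280430e-01  7.36987862e-02 -4.80830614e-04] 30.021836482801714
[[313. 245.]
 [280. 245.]
 [346. 246.]
 [314. 215.]
 [294. 152.]
 [334. 152.]
 [189. 163.]
 [439. 164.]]
```

View pics/w1.png

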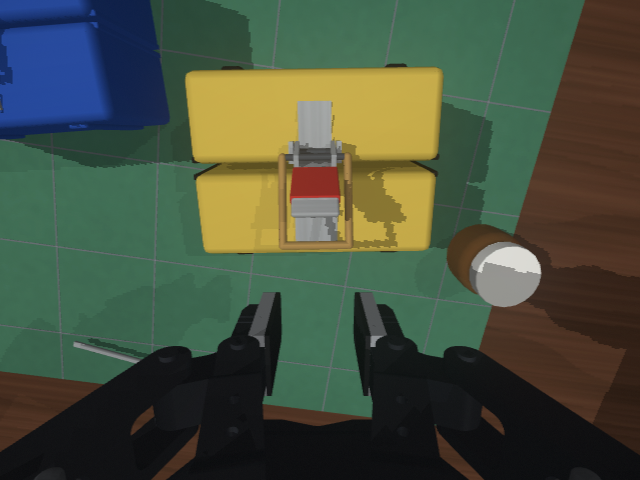

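The wrist view shows the bar at (280–352, 246), within 3 px of prediction. The finger pads at (275,295) and (360,295) straddle it symmetrically. Descending now.

Emit:
{"op": "send_rows", "data": {
  "series": [
    [[3,0,20],0,0.3],
    [[0,0,20],0,0.3],
    [[0,0,15],0,0.3],
    [[0,0,15],0,0.3],
    [[0,0,15],0,0.3],
    [[0,0,15],0,0.3],
    [[0,0,4],0,0.3],
    [[0,0,0],0,0.3]
  ]
}}

```text
time: 2.9
tool_pos: [552.8, -258.3, 300.5]
tcp_rot: [-0.0, 0.997, 0.073, -0.0]
wrist_force: [-0.1, 0.5, 0.1]
opening: 29.9
finger_force: 0.0
```

Emit:
{"op": "send_rows", "data": {
  "series": [
    [[0,0,4],0,0.3],
    [[0,0,4],0,0.3],
    [[0,0,2],0,0.3],
    [[0,0,0],0,0.3]
  ]
}}

```text
time: 3.4
tool_pos: [552.7, -258.3, 290.5]
tcp_rot: [-0.0, 0.997, 0.073, -0.0]
wrist_force: [-0.2, -0.1, 0.0]
opening: 30.0
finger_force: 0.0
```

```bash
python3 - <<'E'
from h import *; import cv2
C=optics.get_calibration("wrist");im=optics.capture("wrist");s=optics.capture("scene")
cv2.imwrite("pics/w2.png",np.hstack([cv2.resize(im[100:400,180:460],None,fx=1.3,fy=1.3),cv2.resize(s[190:340,50:230],(432,390)) ][:2]) if 0 else np.hstack([cv2.resize(im[100:400,180:460],(364,390)),cv2.resize(s[190:352,50:230],(433,390))]))
E
```

```text
(no output)
```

View pics/w2.png

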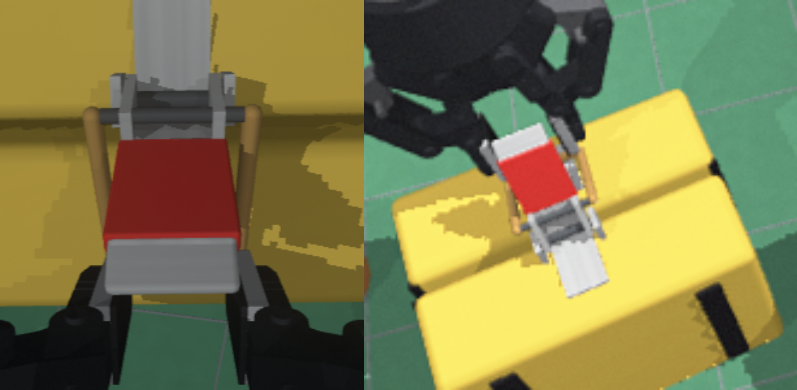

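The wrist view shows the loop swung down, its arms running to under the finger pads, with the lever still up. No contact force yet, so I continue down gently.

Emit:
{"op": "send_rows", "data": {
  "series": [
    [[0,0,2],0,0.3],
    [[0,0,2],0,0.3],
    [[0,0,0],0,0.3]
  ]
}}

```text
time: 3.88
tool_pos: [553.2, -258.5, 288.4]
tcp_rot: [0.0, 0.997, 0.073, 0.001]
wrist_force: [-3.5, 2.2, 14.2]
opening: 30.0
finger_force: 7.4
```

Emit:
{"op": "send_rows", "data": {
  "series": [
    [[0,0,0],0,0.3],
    [[0,0,-15],0,0.3],
    [[0,0,-15],0,0.3],
    [[-5,0,-16],0,1],
    [[0,0,0],0,1],
    [[0,0,0],0,1]
  ]
}}

```text
time: 4.62
tool_pos: [547.6, -259.0, 332.6]
tcp_rot: [-0.0, 0.997, 0.073, -0.0]
wrist_force: [0.7, 0.3, 0.2]
opening: -0.2
finger_force: 0.0
```

```bash
python3 - <<'E'
from h import *; import cv2
C=optics.get_calibration("wrist");im=optics.capture("wrist");s=optics.capture("top")
cv2.imwrite("pics/w3.png",np.hstack([cv2.resize(im[60:360,180:460],(364,390)),cv2.resize(s[205:305,400:510],(429,390))]))
p=[600,-251,.146]
f=lambda x,y,z:proj(C,w(p,[[x,y,z]])).round().tolist()
print("bar down",f(-44,20,114.5),f(-44,-20,114.5),"lip",f(-34,0,119))
for a in(1.7,1.85,1.95,2.05):print(a,f(8+60*np.cos(a)-7*np.sin(a),0,120+60*np.sin(a)+7*np.cos(a)))
E
```

```text
bar down [[276.0, 258.0]] [[353.0, 258.0]] lip [[315.0, 242.0]]
1.7 [[314.0, 212.0]]
1.85 [[314.0, 235.0]]
1.95 [[314.0, 248.0]]
2.05 [[314.0, 259.0]]
```

View pics/w3.png

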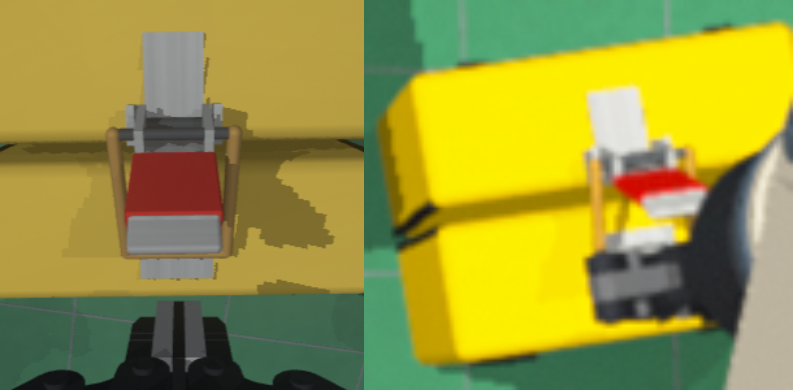

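The bar now lies behind the lip at crop-left (120–230, 256), matching the predicted landed position, with the lever still up at about 2.0 rad. The fingers are closed, so I swing the lever next.

Emit:
{"op": "send_rows", "data": {
  "series": [
    [[8,0,0],0,1],
    [[8,0,0],0,1],
    [[6,0,0],0,1],
    [[6,0,0],0,1],
    [[7,0,0],0,1],
    [[7,0,0],0,1],
    [[6,0,0],0,1],
    [[6,0,0],0,1],
    [[6.5,0,0],0,1],
    [[6.5,0,1],0,1],
    [[0,0,0],0,1]
  ]
}}

```text
time: 6.1
tool_pos: [614.2, -249.1, 331.1]
tcp_rot: [-0.0, 0.997, 0.073, -0.0]
wrist_force: [-2.2, -0.3, -1.4]
opening: 0.5
finger_force: 0.8
```

Emit:
{"op": "send_rows", "data": {
  "series": [
    [[5,0,1],0,1],
    [[4.5,0,1],0,1],
    [[4,0,2.5],0,1],
    [[4.5,0,2.5],0,1],
    [[3.5,0,3.5],0,1],
    [[3.5,0,3.5],0,1],
    [[2.5,0,4],0,1],
    [[2.5,0,4.5],0,1],
    [[0,0,0],0,1]
  ]
}}

```text
time: 7.22
tool_pos: [644.0, -244.7, 308.7]
tcp_rot: [-0.0, 0.997, 0.073, -0.0]
wrist_force: [-0.1, -0.6, -0.0]
opening: 0.1
finger_force: 0.0
```

```bash
python3 - <<'E'
from h import *; import cv2
im=optics.capture("wrist");s=optics.capture("scene")
cv2.imwrite("pics/w4.png",np.hstack([cv2.resize(im[60:360,180:460],(364,390)),cv2.resize(s[190:352,50:230],(433,390))]))
E
```

```text
(no output)
```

View pics/w4.png

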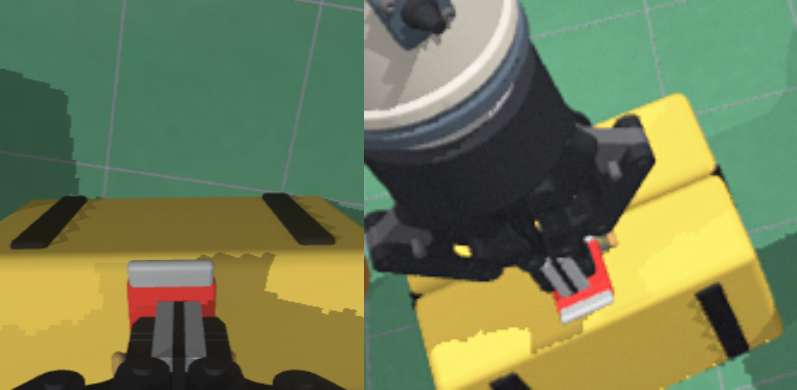

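The lever is following the fingers down towards the rear half, with its tip at crop-left (172,270). Pressing it home now.

Emit:
{"op": "send_rows", "data": {
  "series": [
    [[1.5,0,4],0,1],
    [[1.5,0,4],0,1],
    [[0,0,2],0,1],
    [[0,0,0],0,1]
  ]
}}

```text
time: 7.82
tool_pos: [646.8, -244.4, 299.5]
tcp_rot: [-0.0, 0.997, 0.073, 0.0]
wrist_force: [-1.4, 0.7, 4.4]
opening: 0.0
finger_force: 1.9
```

Emit:
{"op": "send_rows", "data": {
  "series": [
    [[0,0,2],0,1],
    [[0,0,1],0,1],
    [[0,0,0],0,1],
    [[0,0,0],0,1]
  ]
}}

```text
time: 8.32
tool_pos: [646.8, -244.4, 299.2]
tcp_rot: [0.0, 0.997, 0.073, 0.0]
wrist_force: [-8.0, 3.2, 23.5]
opening: 0.0
finger_force: 11.9
```

The lever is hard against its stop at tip height of about 126 mm, matching the 127 mm expected for flat. Lifting off to check.

Emit:
{"op": "send_rows", "data": {
  "series": [
    [[0,0,-10],0,1],
    [[0,0,-30],0,1],
    [[0,0,-30],0,1],
    [[-40,0,-30],0,1],
    [[-40,0,-10],0,1],
    [[-40,0,0],0,1],
    [[-30,0,0],0,1],
    [[0,0,0],0,1]
  ]
}}

```text
time: 9.32
tool_pos: [496.8, -266.6, 406.3]
tcp_rot: [-0.0, 0.997, 0.073, -0.0]
wrist_force: [0.6, -1.2, -0.5]
opening: 0.0
finger_force: 0.0
```

```bash
python3 - <<'E'
from h import *; import cv2
C=optics.get_calibration("wrist");im=optics.capture("wrist");s=optics.capture("scene")
cv2.imwrite("pics/w5.png",np.hstack([cv2.resize(im[0:300,180:460],(364,390)),cv2.resize(s[190:352,50:230],(433,390))]))
p=[600,-251,.146]
f=lambda *a:((proj(C,w(p,[a]))-[180,0])*1.3).round().tolist()
print("bar",f(-30,0,114.5),"tip",f(68,0,127),"seam",f(0,85,110))
E
```

```text
bar [[176.0, 167.0]] tip [[175.0, -74.0]] seam [[5.0, 104.0]]
```

View pics/w5.png

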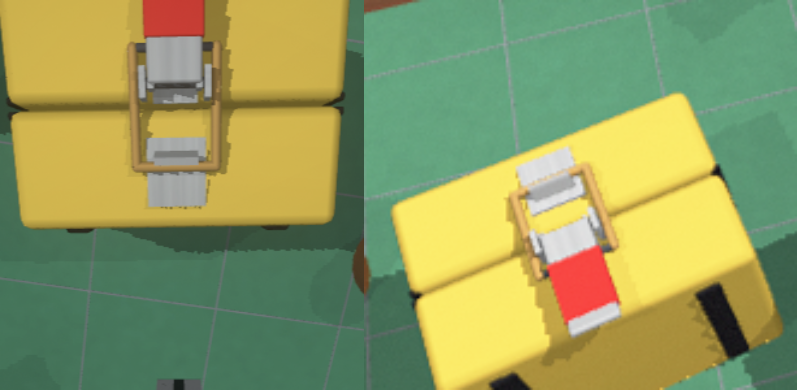

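The bar at crop-left (175,167) is exactly where predicted for a shut case, hooked behind the lip. The seam is closed, the lever lies flat, and the robot is clear.

```bash
python3 -c "
from bench import job_done
print(job_done())"
```

```text
the job is handed in; nothing more can be done
None
```

The yellow case is latched and handed in: the last picture shows the loop hooked behind the lip, the seam shut and the lever flat after release; the grey case was never approached, and no score came back.

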